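Load the blue ring weight onto the traction weight carrier

ROBOT

A 6-joint arm with a two-finger parallel gripper is mounted at the origin on the work surface. World frame = base frame: x ahead of the robot, y to its left, z up, the work surface at z = 0. Lengths are in m, angles in rad, forces in N, time in s.
With the tool pointing down it reaches from about 0.275 to 0.825 m from the base axis. Payload 4.9 kg.
Tool frame: the origin (TCP) lies midway between the tips of the shut fingers; the grasp point (between the pads) lies 19 mm behind it (grip_point_offset is the distance from the TCP to the grasp point, in m); z points along the fingers, x is the direction in which the jaws open and shut, and the axes are right-handed (so a half turn about z gives the same grasp; the last joint's range is limited). The gripper opens to 85 mm and grips with 20 to 120 N. Pads are 22 mm wide; open, the fingers measure 114 mm over their backs; the gripper's body (76 mm by 85 mm) begins 54 mm behind the grasp point. The pads swing forward as they close: fully open they stand 13 mm farther back than shut.
Start: joints at [-1.402, 0.326, -0.193, 1.052, 0, 1.437], TCP at [0.164, -0.525, 0.231] pointing down, gripper open.
Joint ranges: [-2.65, 2.65], [-0.97, 1.79], [-1.3, 1.35], [-1.93, 2.1], [-1.47, 1.37], [-3.14, 3.14]. Speed limits (rad/s): [2.57, 2.57, 3.14, 3.14, 3.14, 3.14].

INTERFACE

Orientations are given as a rotation vector (axis times angle).
In Python, from cell import * gives the robot as it stands. Calls block until the motion is done:
- movep(position, orientation): joint-space move of the TCP to a pose.
- move_l(position, velocity=0.15, rot=None, until_force=None): straight line of the TCP; rot=None keeps the orientation; velocity is the mean speed in m/s. With until_force (N) it stops when the force on the tool has changed by that much, and returns True; else False.
- set_joints(angles): joint-space move.
- let_go() and grab(newtons=None): open the fingers fully, or close them until they stop; newtons is the grip in N (None keeps the last).
- sleep(seconds).
- ik(position, orientation): joint angles nearest the present ones, or None.
- get_state(): the state.
- grab_frame(name): name is "scene" or "top"; returns a dict with "img" (400x640x3 uint8, red, green, blue), "fx", "fy", "cx", "cy" (pixels), "cam_to_world" (4x4, takes a point from camera to world coordinates). Camera axes: x right, y down, z forward; pixel columns grow to the right and rows downward; lengths in m; the calibration is good to about 2 mm. A picture is of the moment at which its call begins. There is no depth.
A pose or a line that the arm cannot do raises MotionError and nothing moves.
- sign_off(): hands the job in, once; it reports no verdict.
Trained networks look in the newest picture that a camera, given by its name, has taken for a name from the list of things; names that differ only in an ending like _2 or _b are one class to them, and where a whole thing is asked for, a point or a joint stands for the part that bears it (a point fixed in the world has none). Each returns a list of dicts, best first, with "score" (0 to 1); they miss things now and then, are a little off and sometimes report something else, mostly with a low value. They report only what shows in the picture. A call takes as long as a camera call. They do not tell look-alikes from the thing itself.
- spot_in(camera, name): "centre" ([column, row] in pixels, amid what is visible of it).
- silhouettes(camera, name): "mask" (400x640 bool, what is visible of it) and "centre" ([column, row] in pixels, amid what is visible of it).
- tip_of(camera, name): "centre" ([column, row] in pixels: a listed point, or the origin of a listed thing).
The state is a dict: "clock": time; "q": joint angles; "joint_velocities": joint speeds; "tau": joint torques, N m; "position": TCP position; "eef_rot": TCP orientation; "contact_force": force on the tool from outside, world axes, zero at the start; "wrist_torque": the same for the moment, N m; "finger_gap": opening from 0.0 (shut) to 1.0 (fully open).
Only numpy, scipy, OpenCV 4.12 (cv2) and the standard library are available. Lean on these libraries where they do the work, as an engineer would, in place of code of your own. Each camera call takes 0.05 s, during which the arm holds its last target. There are 200 camera calls.

TASK

Traction weights are being set out on the clinic's steel trolley. Pick up the blue ring weight and slide it over the empty upright post of the weight carrier with the yellow foot, lowering it gently (not dropping it) until it lies flat on the foot, then let go. Leave the red weight, and the green one on its white-footed storage post, where they are.

Things in the scene. Friction and masses are not known exactly. Their poses are not given: they have to be found in the camera images.
- weight_blue: The ring weight, blue vinyl-coated metal: outer diameter 58 mm, 40 mm tall, straight bore 36 mm through it (wall 11 mm), about 0.4 kg; standing loose on the trolley top (z = 0), bore upright. To be loaded. Origin: centre of its underside; z up along the bore (looks the same at any yaw).
- weight_red: Bystander: ring weight, red vinyl-coated metal: outer diameter 58 mm, 40 mm tall, straight bore 36 mm through it (wall 11 mm), about 0.4 kg; standing loose on the trolley top. Leave it. Origin: centre of its underside; z up along the bore (looks the same at any yaw).
- weight_green: Bystander: ring weight, green vinyl-coated metal: outer diameter 58 mm, 40 mm tall, straight bore 36 mm through it (wall 11 mm), about 0.4 kg; seated on a fixed white-footed post just like the carrier (underside 15 mm above the table). Leave it. Origin: centre of its underside; z up along the bore (looks the same at any yaw).
- carrier: The weight carrier: fixed yellow round foot, 90 mm across, 15 mm high, with one upright steel post in its middle, 16 mm thick, top 78 mm above the table, last 10 mm tapering to 7 mm; empty at the start. A ring seated on the foot's upper face reaches 55 mm above the table; the post sticks out 23 mm above it. Origin: on the post's axis, at table height (z = 0); z up.
Not all that is in view belongs to the job. There is more than one size of the weight_blue; the one meant has the size given above. Of the things that look like the carrier, the largest one is meant.

How it is judged:
By the outcome, as a careful person would: the job done as asked, in the order asked, and still so for the second after the job is handed in, with the robot touching nothing.
It also fails if it takes over 32 s, if anything falls off the work surface, if the arm or the gripper's body presses on something with over 40 N, if the wrist force passes 120 N, or if a joint passes its speed limit or range.

## Working session

There is one attempt and no reset: what is moved stays moved. The work goes in short steps, each a Python script; the robot and the scene stay as the last script left them, time stands still between calls to the robot, and variables do not carry over. Pictures are saved under pics/ and viewed, about 8 in all and at most 12, crops included, and the job is handed in when it is done.

```bash
mkdir -p pics; ls; python3 - <<'E'
from cell import *
import cv2,numpy as np
for n in("scene","top"):
    f=grab_frame(n); cv2.imwrite(f"pics/{n}0.png",f["img"][:,:,::-1])
    print(n,f["fx"],f["fy"],f["cx"],f["cy"],np.round(f["cam_to_world"],3).tolist())
    for k in("weight_blue","weight_red","weight_green","carrier"):
        print(k,[(np.round(d["centre"]).tolist(),round(d["score"],2),int(d["mask"].sum())) for d in silhouettes(n,k)])
s=get_state();print(s["clock"],s["eef_rot"],s["position"])
E
```

```text
pics
scene 397.1578732788773 397.1578732788773 321.83930480133415 198.31001333047425 [[-0.833, 0.453, -0.316, 0.819], [0.553, 0.669, -0.497, 0.463], [-0.014, -0.589, -0.808, 0.831], [0.0, 0.0, 0.0, 1.0]]
weight_blue [([268.0, 147.0], 0.9, 402), ([249.0, 178.0], 0.73, 934), ([256.0, 128.0], 0.48, 231)]
weight_red [([303.0, 187.0], 0.78, 514), ([268.0, 145.0], 0.61, 464)]
weight_green [([401.0, 318.0], 0.97, 641)]
carrier [([347.0, 265.0], 0.95, 1112), ([311.0, 226.0], 0.84, 416), ([394.0, 231.0], 0.74, 453)]
top 394.29722525846756 394.29722525846756 320.1579157314778 198.38927387227676 [[-0.025, -0.992, 0.12, 0.424], [-1.0, 0.025, 0.002, -0.018], [-0.005, -0.12, -0.993, 0.892], [0.0, 0.0, 0.0, 1.0]]
weight_blue [([442.0, 196.0], 0.94, 515), ([485.0, 199.0], 0.9, 333), ([408.0, 148.0], 0.63, 982)]
weight_red [([359.0, 198.0], 0.62, 387)]
weight_green [([185.0, 201.0], 0.75, 447)]
carrier [([314.0, 187.0], 0.81, 573), ([255.0, 190.0], 0.8, 1223), ([257.0, 256.0], 0.58, 591)]
0.5 [-2.53098281e+00  1.86096810e+00  7.36221784e-05] [ 0.16401042 -0.52495826  0.23125406]
```

```bash
python3 - <<'E'
import cv2,numpy as np
a=cv2.imread("pics/top0.png")[110:300,150:530]; b=cv2.imread("pics/scene0.png")[90:380,200:480]
a=cv2.resize(a,(760,380),interpolation=cv2.INTER_CUBIC);cv2.imwrite("pics/topc.png",a)
cv2.imwrite("pics/scenec.png",cv2.resize(b,None,fx=2,fy=2,interpolation=cv2.INTER_CUBIC))
E
```

```text
(no output)
```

View pics/topc.png

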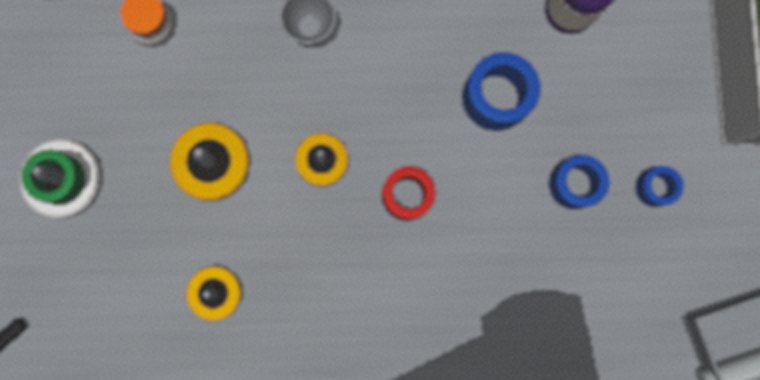

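View pics/scenec.png

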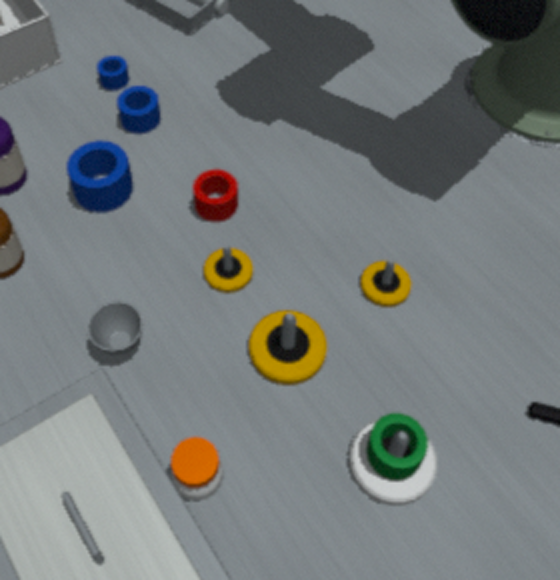

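The top view shows three blue rings at about (401,155) large, (440,201) medium and (480,203) small. The medium one is about 27 px across, roughly 58 mm and the same as the red ring, so it fits. Three yellow-footed posts are at (255,190), (311,189) and (257,257). The one at (255,190) is about 39 px across, roughly 90 mm, so it is the carrier. Next I'll measure both in the two cameras and check the sizes.

```bash
cat > h.py <<'E'
from cell import *
import cv2,numpy as np
from scipy.optimize import least_squares
HS={"blue":((100,120,40),(130,255,255)),"yellow":((18,130,70),(35,255,255))}
def proj(f,P):
    T=np.linalg.inv(f["cam_to_world"]); c=P@T[:3,:3].T+T[:3,3]
    return np.c_[f["fx"]*c[:,0]/c[:,2]+f["cx"],f["fy"]*c[:,1]/c[:,2]+f["cy"]]
def hull(f,xy,d,z0,z1):
    t=np.linspace(0,2*np.pi,60)
    P=np.vstack([np.c_[xy[0]+d/2*np.cos(t),xy[1]+d/2*np.sin(t),0*t+z] for z in(z0,z1)])
    return cv2.convexHull(proj(f,P).astype(np.float32))
def stat(h):
    m=cv2.moments(h); return np.array([m["m10"]/m["m00"],m["m01"]/m["m00"]]),m["m00"]
def blob(f,col,near):
    m=cv2.inRange(cv2.cvtColor(f["img"],cv2.COLOR_RGB2HSV),*HS[col])
    cs=[cv2.convexHull(c) for c in cv2.findContours(m,cv2.RETR_EXTERNAL,cv2.CHAIN_APPROX_NONE)[0] if len(c)>15]
    c=min(cs,key=lambda c:np.linalg.norm(stat(c)[0]-near))
    c,a=stat(c)[0],cv2.contourArea(c)+cv2.arcLength(c,True)/2
    return c,a
def locate(f,col,near,z0,z1):
    c,a=blob(f,col,near)
    s=least_squares(lambda p:np.r_[stat(hull(f,p[:2],p[2],z0,z1))[0]-c,np.sqrt(stat(hull(f,p[:2],p[2],z0,z1))[1])-np.sqrt(a)],[.45,0,.06],x_scale=[.1,.1,.1],diff_step=1e-3)
    return np.round(s.x,4),round(float(np.abs(s.fun).max()),2)
E
python3 - <<'E'
from h import *
near={"top":((440,201),(255,190)),"scene":((269,145),(345,263))}
for n in near:
    f=grab_frame(n)
    print(n,"ring",locate(f,"blue",near[n][0],0,.04),"foot",locate(f,"yellow",near[n][1],0,.015))
for r in([np.pi,0,0],[0,np.pi,0]):
    print(ik([.41,-.29,.1],r),ik([.43,.12,.1],r))
f=grab_frame("top")["img"][165:235,410:510,::-1]; g=grab_frame("scene")["img"][100:220,220:320,::-1]
a=cv2.resize(f,(500,350),interpolation=cv2.INTER_CUBIC);b=cv2.resize(g,(292,350),interpolation=cv2.INTER_CUBIC)
cv2.imwrite("pics/ring.png",np.hstack([a,b]))
E
```

```text
top ring (array([ 0.5175, -0.2799,  0.0538]), 0.0) foot (array([0.5529, 0.1331, 0.0872]), 0.0)
scene ring (array([ 0.5198, -0.2774,  0.0551]), 0.0) foot (array([0.5567, 0.1354, 0.0881]), 0.0)
[-0.76270623  0.37280931 -0.49906553  0.69892149  0.          0.80809009] [ 0.10652641  0.28356431 -0.63707682  0.6501552   0.          1.67732274]
[-0.76270623  0.37280931 -0.49906553  0.69892149  0.         -2.33350256] [ 0.10652641  0.28356431 -0.63707682  0.6501552   0.         -1.46426992]
```

View pics/ring.png

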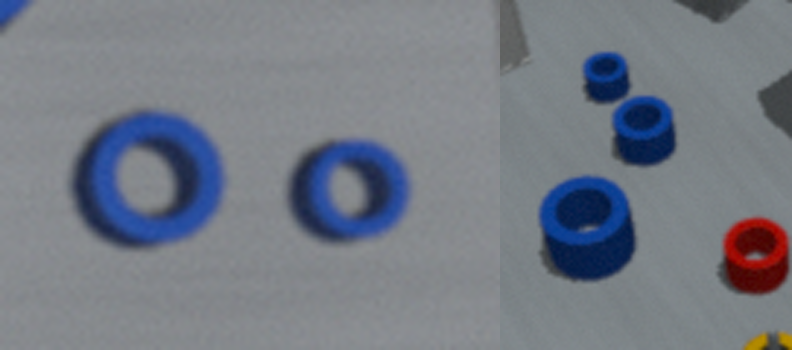

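In the crop the medium ring at (440,201) has a bore to outer diameter ratio of about 0.6, as specified. The two cameras agree to 3 mm, giving a diameter of 54–55 mm (the large ring is about 78, the small about 43). So this is the ring meant, and I'm moving to grasp it.

```bash
python3 - <<'E'
from h import *
R=[np.pi,0,0]; x,y=.5187,-.2787
movep([x,y,.12],R)
print(move_l([x,y,.005],.1,until_force=8))
print(get_state()["position"])
grab(50); s=get_state(); print(s["finger_gap"],s["clock"],s["contact_force"])
move_l([x,y,.20],.12)
s=get_state(); print(s["finger_gap"],s["clock"],s["contact_force"],s["position"])
f=grab_frame("scene"); g=grab_frame("top")
uv=proj(f,np.array([[x,y,.2]]))[0].astype(int); u2=proj(g,np.array([[x,y,.2]]))[0].astype(int); print(uv,u2)
c=lambda im,p:cv2.resize(im[max(p[1]-60,0):max(p[1]-60,0)+120,p[0]-60:p[0]+60,::-1],(390,390))
cv2.imwrite("pics/held.png",np.hstack([c(f["img"],uv),c(g["img"],u2)]))
E
```

```text
False
[ 0.5192304  -0.27908112  0.00568097]
0.6742081260227654 4.0083 [-0.08968128  0.78079514  5.01496374]
0.6744642480838676 5.7833 [ 0.29096636 -0.00523194 -4.07395518] [ 0.51826558 -0.2784135   0.19916026]
[260  92] [468 188]
```

View pics/held.png

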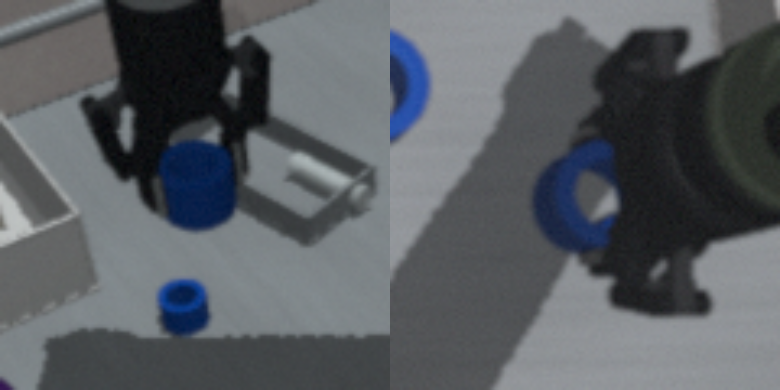

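The ring is held: a gap of 0.674×85 ≈ 57 mm and about 4 N of weight. The picture shows it upright in the jaws. Next I'll go above the carrier and check the alignment there.

```bash
python3 - <<'E'
from h import *
R=[np.pi,0,0]; x,y=.5548,.1343
movep([x,y,.20],R); move_l([x,y,.105],.1)
s=get_state(); print(s["finger_gap"],s["clock"],s["position"],s["contact_force"])
f=grab_frame("scene"); g=grab_frame("top")
for k in(f,g):
    uv=proj(k,np.array([[x,y,.12]]))[0]; print(uv,blob(k,"blue",uv),stat(hull(k,(x,y),.058,.1,.14)))
print("scene est",locate(f,"blue",proj(f,np.array([[x,y,.12]]))[0],.1,.14))
c=lambda im,p:cv2.resize(im[int(p[1])-60:int(p[1])+60,int(p[0])-60:int(p[0])+60,::-1],(390,390))
p=proj(f,np.array([[x,y,.08]]))[0];q=proj(g,np.array([[x,y,.08]]))[0]
cv2.imwrite("pics/above.png",np.hstack([c(f["img"],p),c(g["img"],q)]))
E
```

```text
0.6751814425072139 8.5167 [0.55547025 0.1343403  0.1056996 ] [-0.09633203  0.27762556 -4.78695457]
[345.34486956 236.89378411] (array([348.39838969, 240.3136876 ]), 560.4675283432007) (array([345.38548962, 236.79549319]), 813.0234958259389)
[244.08418799 181.49568908] (array([253.33130699, 185.08915907]), 191.32842922210693) (array([243.66400019, 181.21573629]), 814.6119010460097)
scene est (array([0.5546, 0.1447, 0.0459]), 0.0)
```

View pics/above.png

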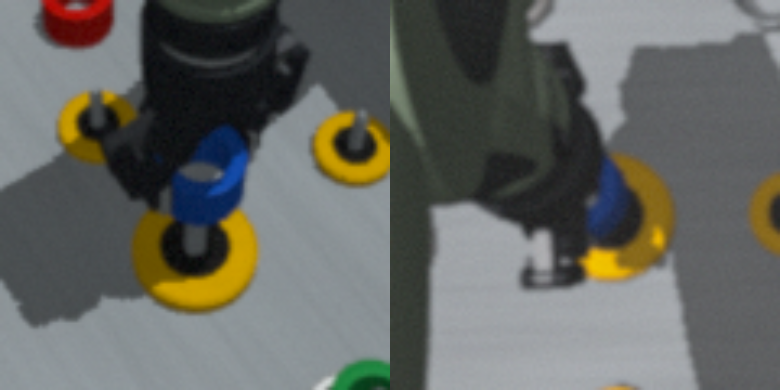

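In the scene view the ring hangs over the post, whose axis is at crop column 195. The ring's free right edge, at 245, puts its centre near column 198, so it is within about 2 mm. I'll lower it with a force guard.

```bash
python3 - <<'E'
from h import *
x,y=.5548,.1343
f=grab_frame("scene")
m=cv2.inRange(cv2.cvtColor(f["img"],cv2.COLOR_RGB2HSV),*HS["blue"]); v,u=np.nonzero(m[200:280,310:390]); h=hull(f,(x,y),.058,.1,.14)[:,0]
print("mask right/bottom",u.max()+310,v.max()+200,"pred",h.max(0))
hit=move_l([x,y,.035],.04,until_force=5); s=get_state(); print(hit,s["position"],s["contact_force"],s["clock"])
if not hit:
    hit=move_l([x,y,.015],.015,until_force=5); s=get_state(); print(hit,s["position"],s["contact_force"],s["clock"],s["finger_gap"])
f=grab_frame("scene");p=proj(f,np.array([[x,y,.04]]))[0].astype(int)
cv2.imwrite("pics/seat.png",cv2.resize(f["img"][p[1]-60:p[1]+60,p[0]-60:p[0]+60,::-1],(480,480)))
E
```

```text
mask right/bottom 360 255 pred [360.00537 253.9852 ]
False [0.55501123 0.1343257  0.0352647 ] [ 0.39886339  0.31353491 -3.97389304] 10.5667
True [0.55471942 0.13432064 0.0210957 ] [-0.52310315 -0.21751831  5.68665638] 11.4667 0.6736866542689466
```

View pics/seat.png

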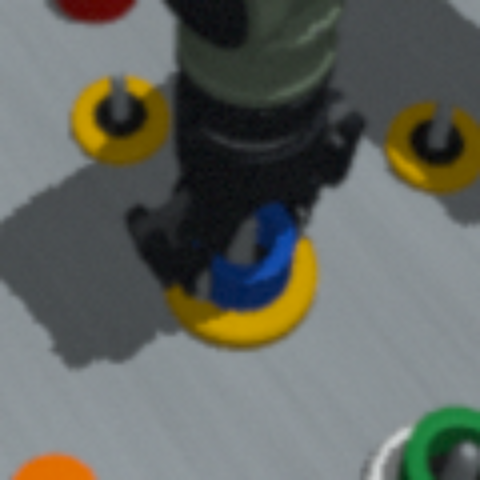

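The ring is around the post, and contact came at TCP z = 0.021, where 0.0207 was expected for a seated ring. The picture shows the post inside the bore at about crop (245,240). I'll release and retreat.

```bash
python3 - <<'E'
from h import *
x,y=.5548,.1343
let_go(); sleep(.2); move_l([x,y,.17],.1)
movep([.45,-.1,.25],[np.pi,0,0]); sleep(.2)
s=get_state(); print(s["clock"],s["finger_gap"],s["contact_force"])
f=grab_frame("scene");g=grab_frame("top")
for k in(f,g):
    p=proj(k,np.array([[x,y,.035]]))[0]; print(locate(k,"blue",p,.015,.055))
c=lambda im,p:cv2.resize(im[max(int(p[1])-80,0):max(int(p[1])-80,0)+160,int(p[0])-80:int(p[0])+80,::-1],(390,390))
P=np.array([[x,y,.03]])
cv2.imwrite("pics/end.png",np.hstack([c(f["img"],proj(f,P)[0]),c(g["img"],proj(g,P)[0])]))
E
```

```text
15.0167 0.9999117792457732 [-0.7063963   0.03721224  1.14371732]
(array([0.5553, 0.1358, 0.0545]), 0.0)
(array([0.5532, 0.1349, 0.0524]), 0.0)
```

View pics/end.png

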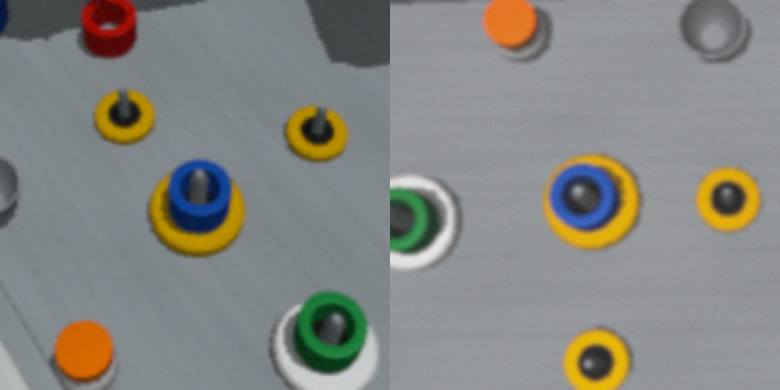

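The blue ring lies flat on the yellow foot around the post, at crop (198,195). Its size relative to its foot matches the green ring on its own foot, which confirms it's the right ring. Red and green are untouched.

```bash
python3 -c "
from cell import *
sign_off()"
```

```text
the job is handed in; nothing more can be done
```

The blue ring weight is on the post of the large yellow-footed carrier, lying flat on the foot. I handed the job in at about 15 s on the robot's clock.

- **Choice of ring and carrier:** I took the middle-sized of the three blue rings. The jaws closed on it at about 57 mm, against 58 mm given. I used the largest of the three yellow-footed posts.
- **Placing:** I lowered it slowly with a force guard. It touched the foot at the expected height (tool at 21.1 mm, 20.7 mm expected). I then opened the fingers and backed away.
- **Last checks:** Both cameras put the ring within about 2 mm of the post's axis. The picture shows it flat on the foot, red and green where they were, and the gripper clear.
- **Disagreement:** The camera fits gave the ring's diameter as 52–55 mm rather than 58, most likely because its dark edges were cut off by the colour threshold. The jaw gap and the comparison with the green ring on its foot both fit 58 mm.

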